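# Press a dish lid shut in a pedal press

### The job

Set the lidded petri dish upright and centred on the round pad of the lid press's carriage, between its two stops, let go, and slide the carriage (it has an upright knob) fully home under the ram. Only then push the sprung pedal at the front of the press right down to its stop, hold it there for a second and let it come back up. Leave the dish on its pad under the ram, keep it level throughout, and leave the other things on the bench where they are.

Things in the scene. Friction and masses are not known exactly. Their poses are not given: they have to be found in the camera images.
- dish: Shallow round petri dish with its lid on, lying flat; 61 mm across and 14 mm high to the eye, its solid body 56 mm across and 12 mm high. Origin: centre of the underside, z up. The tape roll near it is a ring 25 mm high with a hole; the two can stand in either place.
- press: The lid press, fixed to the bench: grey base 12 mm thick, column and overhanging head (head top 165 mm high, from 41 mm in front of the origin to behind it, 60 mm wide along y), ram with a 48 mm round foot. Origin: on the bench straight below the ram; its x axis points to the back of the press (column), so the pedal is at -x; its y axis points along the carriage's rails to the loading end; z up.
- pad (a point): Centre of the top face of the carriage's round pad (50 mm across, 18 mm tall, its top 44 mm above the bench); axes as press. Two stops stand on the carriage at 34 to 40 mm from this point along +y and -y, each 18 mm wide along x, rising 6 mm above the pad; the +x and -x sides are open for fingers. Moves with the carriage.
- handle (a point): Top of the carriage's upright knob, 78 mm above the bench; axes as press. The knob is a post 20 mm across, from 36 to 78 mm above the bench (a 10 mm stem below it), 90 mm from the pad's centre along +y. It moves with the carriage; the carriage plate round it is 26 mm high.
- carriage (a joint): Slide of the carriage along the press's -y, in m: 0 = fully out at the loading end, 0.14 = home against the end stop, pad straight below the ram. Starts between 0 and 0.025; stays where it is left (about 2 N of friction).
- tread (a point): Centre of the upper face of the pedal's rubber tread, 46 mm along x by 56 mm along y. Moves with the pedal: about 59 mm above the bench at rest, 35 mm with the pedal on its stop.
- pedal (a joint): Hinge of the pedal, in rad: 0 = up, at rest, 0.32 = down on its stop. Its hinge line lies along the press's y, 60 mm in front of the origin at 40 mm height; the tread's centre is 75 mm farther to the front. A spring lifts it: about 4 N at the tread to start, 14 N at the stop. It drives the ram down 28 mm.
- roll: Bystander: roll of lab tape lying flat, 61 mm across, 25 mm high. Origin: centre of the underside.
- small_vial: Bystander: small upright vial, 18 mm across, 26 mm high. Origin: centre of the underside.
Mind the look-alikes: they are no part of the job. What is meant by the dish is not black or pink, and is the smaller of those in its own colour.

How it is judged:
On the way, in this order (a step that is already met when the one before it is completed fails the run):
1. the dish lies flat on the pad between the stops, let go, with the carriage still out (horizontal distance between dish and pad below 0.009 m and z of dish in the frame of pad between -0.003 and 0.003 m and angle between dish's own z axis and vertical below 0.08 rad and contact force between the fingers and dish below 0.1 N and value of joint carriage below 0.06 m), for 0.2 s.
2. the carriage is home under the ram with the dish on its pad (horizontal distance between dish and pad below 0.009 m and z of dish in the frame of pad between -0.003 and 0.003 m and angle between dish's own z axis and vertical below 0.08 rad and value of joint carriage above 0.136 m), for 0.2 s.
3. the pedal is held down on its stop (above 0.30 of 0.32 rad) for 0.4 s with the carriage home (all of step 2 and value of joint pedal above 0.3 rad), for 0.4 s.
At the end, for the whole second after the job is handed in: The dish rests flat on the pad within 9 mm of its centre, the carriage is home (over 0.136 m of 0.14), and the pedal is back up (under 0.03 rad), after having been held on its stop (all of step 2 and value of joint pedal below 0.03 rad and linear speed of dish below 0.02 m/s); the robot touches nothing.
It fails at once if the pedal is pressed (over 0.1 rad) before the carriage is home (value of joint pedal above 0.1 rad and value of joint carriage below 0.13 m).
It fails at once if the dish is tipped by more than about 30 degrees (angle between dish's own z axis and vertical above 0.5 rad).
It fails at once if the tape roll or vial is shifted by more than 25 mm (distance of any of roll, small_vial from where it was at the start of the episode above 0.025 m).
It also fails if it takes over 64 s, if anything falls off the work surface, if the arm or the gripper's body presses on something with over 40 N, if the wrist force passes 120 N, or if a joint passes its speed limit or range.

### The arm

A 6-joint arm with a two-finger parallel gripper is mounted at the origin on a cart in front of the work surface, level with it; the furniture and walls round the work are solid. World frame = base frame: x ahead of the robot, y to its left, z up, the work surface at z = 0. Lengths are in m, angles in rad, forces in N, time in s.
With the tool pointing down it reaches from about 0.3 to 0.95 m from the base axis. Payload 3.1 kg.
Tool frame: the origin (TCP) lies at the very end of the fingers, on their centre line; the grasp point (between the pads) lies 19 mm behind it; z points along the fingers, y is the line along which they close (so a half turn about z gives the same grasp; the last joint's range is limited). The gripper opens to 85 mm and grips with 20 to 120 N. Pads are 22 mm wide; open, the fingers measure 114 mm over their backs; the gripper's body (76 mm by 85 mm) begins 54 mm behind the grasp point. The pads swing forward as they close: fully open they stand 13 mm farther back than shut.
Start: joints at [-1.3, 0.308, 1.634, -0, 1.2, -0.07], TCP at [0.209, -0.589, 0.231] pointing down, gripper open.
Joint ranges: [-3.06, 3.06], [-0.79, 1.96], [0.05, 2.63], [-1.19, 4.34], [0.05, 2.64], [-2.94, 2.94]. Speed limits (rad/s): [2.79, 2.79, 3.14, 3.14, 3.14, 3.14].

### API

Orientations are given as [roll, pitch, yaw] about the fixed x, y, z axes, in that order (R = Rz(yaw) Ry(pitch) Rx(roll)).
In Python, from rig import state, read_camera, camera_params, job_done, boxes_of, outline_of gives the robot as it stands.
- The arm moves only by the shell command python3 -m inch 'ROWS' [FORCE]. ROWS is JSON, a list of rows, each a list of 3 entries, a list of its own where there are three numbers: the closure, from 0 (fully open) to 1 (shut), then the shift along the tool's x, y, z in mm, then the turn, a rotation vector about the tool's x, y, z in rad. A call has 1 to 12 rows; each row shifts and turns the commanded pose from where the row before left it, along the tool's axes as they then stand; what a row does not reach is not made up. A row lasts 1/10 s, in which the tool goes at most 50 mm and 8.59 degrees, less where a joint would pass 70% of its speed; a pose out of reach is approached as far as the arm can. A call with a gripper value outside its range is refused whole. The fingers move at their own pace and stop on an object; FORCE is the grip in N (left out, the last holds). Time passes only in rows, so rows that do not move let the fingers close. It gives the time, the measured TCP pose, the force, the opening and the grip force at its end, in the units of the state.
- state(): the state, without advancing time (a new reading comes with each control period).
- read_camera(name): name is "scene" or "top" or "wrist"; returns the picture (384x512x3 uint8, red, green, blue); there is no depth.
- camera_params(name): a dict with "fx", "fy", "cx", "cy" (pixels), "extrinsics" (4x4, takes a point from world to camera coordinates). Camera axes: x right, y down, z forward; pixel columns grow to the right and rows downward; lengths in m; the calibration is good to about 2 mm. The wrist camera is an equidistant fisheye: a pixel r from the principal point sees the ray r / f radians off the axis. A picture is of the moment at which its call begins: read the wrist's pose just before it. camera_params takes no time and is no camera call; for the wrist camera it gives the pose at the moment of the call.
- job_done(): hands the job in; it is judged then, once.
Trained networks look in the newest picture that a camera, given by its name, has taken for a name from the list of things; names that differ only in an ending like _2 or _b are one class to them, and where a whole thing is asked for, a point or a joint stands for the part that bears it (a point fixed in the world has none). Each returns a list of dicts, best first, with "score" (0 to 1); they miss things now and then, are a little off and sometimes report something else, mostly with a low value. They report only what shows in the picture. A call takes as long as a camera call. They do not tell look-alikes from the thing itself.
- boxes_of(camera, query): "uv" ([column, row] in pixels, amid what is visible of it).
- outline_of(camera, query): "region" (384x512 bool, what is visible of it) and "uv" ([column, row] in pixels, amid what is visible of it).
The state is a dict: "clock": time; "qpos": joint angles; "qd": joint speeds; "joint_torque": joint torques, N m; "eef_pos": TCP position; "ee_rot": TCP orientation; "contact_force": force on the tool from outside, world axes, zero at the start; "torque": the same for the moment, N m; "grip_width": opening from 0.0 (shut) to 1.0 (fully open); "grip_force": force on a finger pad.
Only numpy, scipy, OpenCV 4.12 (cv2) and the standard library are available. Lean on these libraries where they do the work, as an engineer would, in place of code of your own. Each camera call takes 0.05 s, during which the arm holds its last target. There are 200 camera calls.

## Working session

There is one attempt and no reset: what is moved stays moved. The work goes in short steps, Python scripts to look and compute and a shell command to move; the robot and the scene stay as the last step left them, time stands still between calls to the robot, and variables do not carry over. Pictures are saved under pics/ and viewed, at most 10 in all, crops included, and the job is handed in when it is done.

```bash
ls; mkdir -p pics
python3 - <<'E'
from rig import *
import cv2,numpy as np
ims=[]
for c in("scene","top"):
    im=read_camera(c); cv2.imwrite(f"pics/{c}0.png",im[:,:,::-1])
    for q in("dish","press","pad","handle","tread","roll","small_vial"):
        print(c,q,[(np.round(d["uv"]).tolist(),round(d["score"],2)) for d in boxes_of(c,q)][:6])
    p=camera_params(c);print(p["fx"],p["cx"],p["cy"],np.round(p["extrinsics"],3).tolist())
s=state();print(s["clock"],s["eef_pos"],s["ee_rot"])
a=[cv2.imread(f"pics/{c}0.png") for c in("scene","top")]
cv2.imwrite("pics/both0.png",cv2.resize(np.vstack(a),None,fx=.78,fy=.78))
E
```

```text
pics
scene dish [([257.0, 211.0], 0.63)]
scene press [([170.0, 229.0], 0.71)]
scene pad [([145.0, 241.0], 0.7)]
scene handle [([144.0, 241.0], 0.56)]
scene tread [([206.0, 227.0], 0.62)]
scene roll []
scene small_vial []
434.86208307507553 255.39719587782918 198.01183198026106 [[-0.769, -0.64, 0.003, 0.236], [-0.421, 0.502, -0.756, 0.295], [0.482, -0.583, -0.655, 1.18], [0.0, 0.0, 0.0, 1.0]]
top dish [([290.0, 241.0], 0.73), ([263.0, 201.0], 0.64), ([378.0, 191.0], 0.59), ([334.0, 257.0], 0.5)]
top press [([204.0, 155.0], 0.93)]
top pad [([170.0, 151.0], 0.8)]
top handle [([168.0, 152.0], 0.59)]
top tread [([204.0, 188.0], 0.68)]
top roll [([303.0, 202.0], 0.82)]
top small_vial []
426.93662051046186 254.98862412634696 189.17997702898876 [[0.014, -1.0, 0.004, -0.115], [-0.978, -0.014, -0.206, 0.451], [0.206, -0.001, -0.978, 1.382], [0.0, 0.0, 0.0, 1.0]]
0.8 [ 0.208889   -0.58910491  0.23133932] [3.14148749e+00 3.10904081e-05 3.40805911e-01]
```

View pics/top0.png

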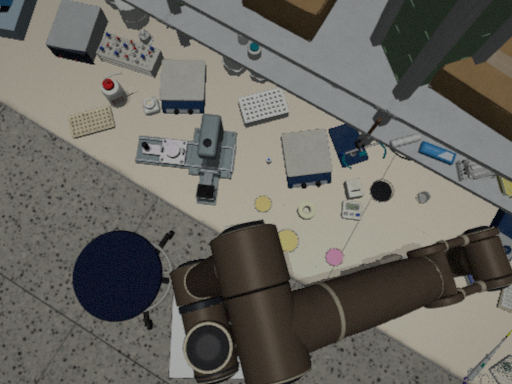

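View pics/scene0.png

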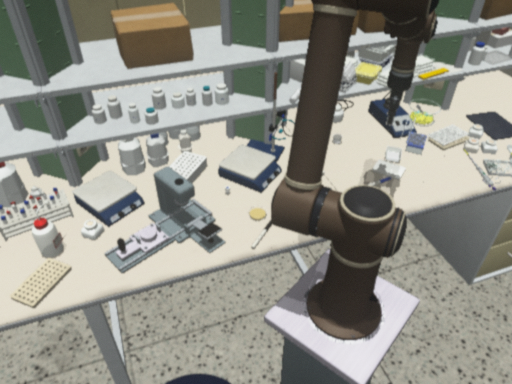

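Top view: candidates for the dish are pale yellow (263,203), larger pale yellow (288,240), pink (334,257) and black (381,190). The ring at (306,212) is the tape roll and the vial is at (268,160). I choose (263,203), the smaller yellow one. The press has its head at (210,135), pad about (173,150), knob about (146,146) and tread about (206,190).

Run:
```python
import cv2,numpy as np
a=cv2.imread("pics/top0.png")[105:255,125:325];b=cv2.imread("pics/scene0.png")[160:280,100:280]
a=cv2.resize(a,(800,600),interpolation=cv2.INTER_CUBIC)
cv2.imwrite("pics/c1.png",a)
cv2.imwrite("pics/c2.png",cv2.resize(b,(800,533),interpolation=cv2.INTER_CUBIC))
```

```text
(no output)
```

View pics/c1.png

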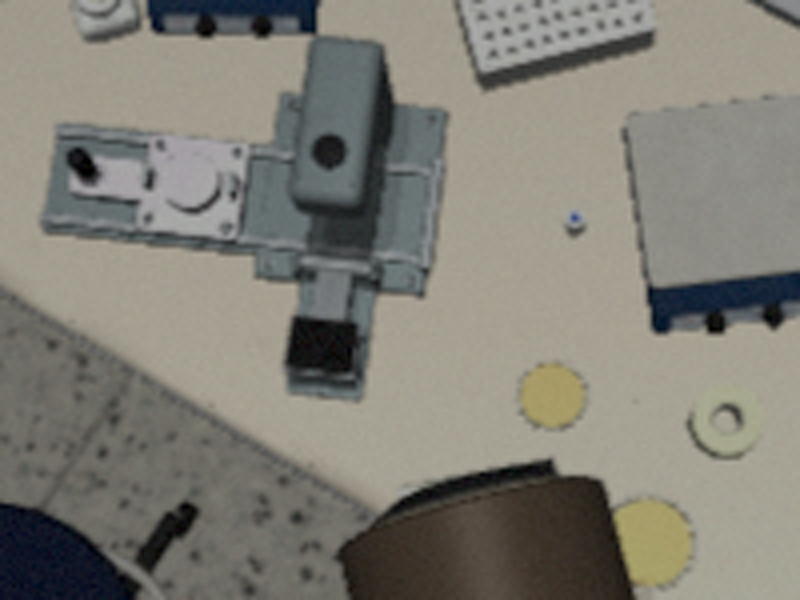

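View pics/c2.png

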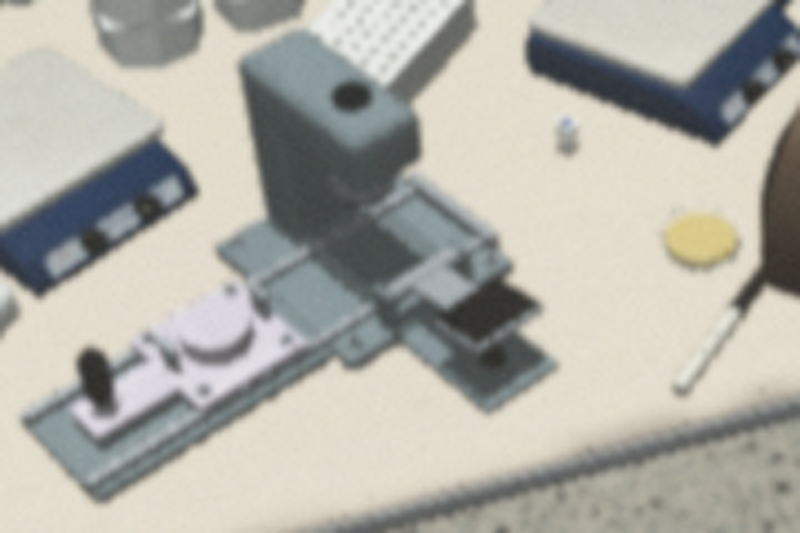

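The crops confirm it: the smaller yellow disc, no hole, at top (263,204) and scene (257,214). In the top view the pad is at (173,150), knob (144.5,145), tread (205.5,191) and head hole (207,143). Next I triangulate and fit the press pose.

```bash
cat > h.py <<'E'
import numpy as np
from rig import *
from scipy.optimize import least_squares
from scipy.spatial.transform import Rotation as R
def proj(c,X,p=None):
    p=p or camera_params(c);E=np.array(p["extrinsics"]);q=np.asarray(X)@E[:3,:3].T+E[:3,3]
    if c=="wrist":
        r=np.linalg.norm(q[...,:2],axis=-1);th=np.arctan2(r,q[...,2]);k=(th/np.maximum(r,1e-9))[...,None]
        return q[...,:2]*k*[p["fx"],p["fy"]]+[p["cx"],p["cy"]]
    return q[...,:2]/q[...,2:]*[p["fx"],p["fy"]]+[p["cx"],p["cy"]]
def ray_z(c,uv,z,p=None):
    return least_squares(lambda v:proj(c,np.array([v[0],v[1],z]),p)-uv,[.5,0]).x
def tri(obs):
    s=least_squares(lambda v:np.concatenate([proj(c,v,p)-uv for c,uv,p in obs]),[.5,0,.05]);return s.x,s.fun
E
python3 - <<'E'
from h import *
np.set_printoptions(precision=4,suppress=True)
T=dict(knob=(144.5,145),pad=(173.2,150.5),tread=(205.5,191.2),dish=(263.2,204))
S=dict(knob=(121.1,239.5),pad=(147.9,232.5),tread=(209.8,230.2),dish=(257.5,213.8))
for k in T: print(k,*tri([("top",T[k],None),("scene",S[k],None)]))
P={c:camera_params(c) for c in("top","scene")}
def pts(v):
    x,y,a,s=v;l=np.array([[0,.14-s+.09,.078],[0,.14-s,.044],[-.135,0,.059]])
    return l@R.from_euler("z",a).as_matrix().T+[x,y,0]
f=lambda v:np.concatenate([(proj(c,pts(v),P[c])-[D[k] for k in("knob","pad","tread")]).ravel() for c,D in(("top",T),("scene",S))])
r=least_squares(f,[.55,.0,0,.01]);print(r.x,r.fun);print(pts(r.x))
for n,uv,z in(("roll",(306.5,211.5),.025),("vial",(268.5,160.5),.02),("bigdish",(288,241),.014)):print(n,ray_z("top",uv,z))
print(proj("top",[[*r.x[:2],.165]]))
E
```

```text
knob [0.5931 0.2644 0.0764] [-0.2439 -0.3285  0.3356  0.1067]
pad [0.5879 0.1756 0.0391] [-0.4637 -0.6504  0.6818  0.2015]
tread [0.4419 0.0561 0.0522] [ 0.0339  0.0528 -0.0557 -0.0134]
dish [ 0.4112 -0.1371  0.0006] [-0.1119 -0.1891  0.2102  0.0422]
[ 0.574   0.0461 -0.0845  0.0101] [-0.6172 -0.3234 -0.7451 -0.2545 -0.6241  0.3326  0.114  -0.034   1.0742
 -0.4959  0.0464 -0.9993]
[[0.5926 0.2652 0.078 ]
 [0.585  0.1756 0.044 ]
 [0.4395 0.0575 0.059 ]]
roll [ 0.3828 -0.283 ]
vial [ 0.5603 -0.1539]
bigdish [ 0.2839 -0.2214]
[[206.3857 142.7972]]
```

```bash
python3 -m inch '[[0,[28,-30,2],[0,0,0]],[0,[28,-30,2],[0,0,0]],[0,[28,-30,2],[0,0,0]],[0,[28,-30,2],[0,0,0]],[0,[28,-30,2],[0,0,0]],[0,[28,-30,2],[0,0,0]],[0,[28,-30,2],[0,0,0]],[0,[28,-30,2],[0,0,0]],[0,[28,-30,2],[0,0,0]],[0,[28,-30,2],[0,0,0]],[0,[28,-30,2],[0,0,0]],[0,[28,-30,2],[0,0,0]]]'
python3 -m inch '[[0,[0,0,0],[0,0,-0.143]],[0,[0,0,0],[0,0,-0.143]],[0,[0,0,0],[0,0,-0.143]],[0,[0,0,0],[0,0,-0.143]],[0,[0,0,0],[0,0,-0.143]],[0,[0,0,0],[0,0,-0.143]],[0,[0,0,0],[0,0,-0.143]],[0,[0,0,0],[0,0,-0.145]],[0,[0,0,0],[0,0,0]]]'
python3 - <<'E'
from h import *
import cv2
p=camera_params("wrist");im=read_camera("wrist");cv2.imwrite("pics/w1.png",im[:,:,::-1])
s=state();print(s["clock"],s["eef_pos"],s["ee_rot"],s["qpos"])
print(p["fx"],p["cx"],p["cy"],np.linalg.inv(np.array(p["extrinsics"]))[:3,3])
for q in("dish","pad","roll","small_vial","tread"):
    print(q,[(np.round(d["uv"]).tolist(),round(d["score"],2)) for d in boxes_of("wrist",q)][:5])
print(proj("wrist",np.array([[.411,-.137,.014],[.383,-.283,.025],[.585,.176,.044]]),p))
E
```

```text
clock: 2.0
eef_pos: [0.4058, -0.136, 0.2076]
ee_rot: [3.141, -0.001, 0.341]
contact_force: [0.4, -0.3, -0.3]
grip_width: 1.0
grip_force: 0.0
clock: 2.9
eef_pos: [0.4053, -0.1375, 0.2075]
ee_rot: [3.141, 0.0, 1.487]
contact_force: [0.1, 0.4, 0.3]
grip_width: 0.997
grip_force: 0.0
2.95 [ 0.40531608 -0.13748278  0.20745088] [3.14118704e+00 1.08645305e-04 1.48394442e+00] [-4.28857065e-01 -5.68368153e-02  2.09696001e+00  3.77706324e-05
  1.10105090e+00 -3.42022268e-01]
297.3186396354542 252.99028658515797 195.61511744283538 [ 0.410787   -0.06951077  0.34954137]
dish [([172.0, 234.0], 0.75), ([259.0, 168.0], 0.68)]
pad []
roll [([251.0, 284.0], 0.96)]
small_vial [([382.0, 175.0], 0.69)]
tread [([295.0, 10.0], 0.7)]
[[257.82066836 174.76967469]
 [245.06099655 289.94704627]
 [379.70993319 -78.3973646 ]]
```

View pics/w1.png

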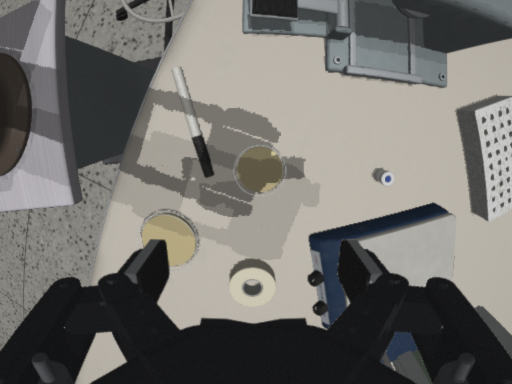

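Wrist view: the small yellow dish is at (259,169), the larger one at (170,238), the roll at (251,284) and the vial at (386,178). A pen lies close on the robot side, its tip at (208,175), so I'll descend with the fingers partly closed.

```bash
cat > dishw.py <<'E'
from h import *
import sys
def dish(near=(.411,-.137)):
    p=camera_params("wrist");read_camera("wrist");g=proj("wrist",np.array([*near,.012]),p)
    o=min(outline_of("wrist","dish"),key=lambda d:np.linalg.norm(np.array(d["uv"])-g))
    m=np.argwhere(o["region"]);import cv2
    c,ax,an=cv2.minAreaRect(m[:,::-1].astype(np.float32))
    return p,np.array(c),ax,m.mean(0)[::-1]
if __name__=="__main__":
    p,c,ax,mn=dish();print(c,ax,mn,ray_z("wrist",c,.012,p),ray_z("wrist",mn,.012,p))
    np.save(sys.argv[1],dict(p=p,c=c))
    for uv in((208,175),(180,70),(204,150)):print(uv,ray_z("wrist",uv,.005,p))
E
python3 dishw.py a.npy
python3 -m inch '[[0.18,[0,5,20],[0,0,0]],[0.18,[0,0,20],[0,0,0]],[0.18,[0,0,20],[0,0,0]],[0.18,[0,0,20],[0,0,0]],[0.18,[0,0,20],[0,0,0]],[0.18,[0,0,0],[0,0,0]]]' 40
python3 dishw.py b.npy
python3 - <<'E'
from h import *
a,b=[np.load(f,allow_pickle=True).item() for f in("a.npy","b.npy")]
print(tri([("wrist",a["c"],a["p"]),("wrist",b["c"],b["p"])]),tri([("wrist",b["c"],b["p"]),("top",(263.2,204),None)]))
E
```

```text
[259.34811401 168.04095459] (48.021751403808594, 47.08702087402344) [259.63353692 167.91282621] [ 0.41325699 -0.12958623] [ 0.41359639 -0.12946395]
(208, 175) [ 0.35185589 -0.13383424]
(180, 70) [ 0.33135376 -0.0059363 ]
(204, 150) [ 0.35050714 -0.10362284]
clock: 3.9
eef_pos: [0.4077, -0.1368, 0.1048]
ee_rot: [-3.136, -0.002, 1.486]
contact_force: [0.1, 0.8, 0.1]
grip_width: 0.822
grip_force: 0.0
[260.25 193.25] (71.41778564453125, 72.12489318847656) [260.25420054 190.37642276] [ 0.41353619 -0.13129242] [ 0.41372654 -0.12887639]
(208, 175) [ 0.37123923 -0.11381395]
(180, 70) [ 0.35667823 -0.02382561]
(204, 150) [ 0.37026374 -0.09257598]
(array([ 0.41343334, -0.12623415,  0.03106859]), array([ 0.29067051,  0.01524149, -0.20106516, -0.01119925])) (array([ 0.41344886, -0.13805056, -0.01365407]), array([-0.02798311, -0.01787342,  0.07562466, -0.1020495 ]))
```

```bash
python3 -m inch '[[0.18,[2,3,18],[0,0,0]],[0.18,[2,3,18],[0,0,0]],[0.18,[0,0,18],[0,0,0]],[0.18,[0,0,0],[0,0,0]],[0.18,[0,0,0],[0,0,0]]]'
python3 dishw.py c.npy
python3 - <<'E'
from h import *
import cv2
a,b=[np.load(f,allow_pickle=True).item() for f in("a.npy","c.npy")]
print(tri([("wrist",a["c"],a["p"]),("wrist",b["c"],b["p"])]))
p=camera_params("wrist");im=read_camera("wrist")[:,:,::-1].copy()
t=np.linspace(0,6.28,60)
for r,z,col in((.0305,.0,(0,0,255)),(.0305,.014,(0,255,0))):
    X=np.c_[.4135+r*np.cos(t),-.133+r*np.sin(t),0*t+z]
    cv2.polylines(im,[np.int32(np.round(proj("wrist",X,p)*4))],True,col,1,0,2)
cv2.imwrite("pics/w2.png",im)
print(state()["eef_pos"],state()["ee_rot"])
E
```

```text
clock: 4.5
eef_pos: [0.4173, -0.1348, 0.0543]
ee_rot: [3.14, 0.0, 1.487]
contact_force: [0.1, -0.2, 0.5]
grip_width: 0.823
grip_force: 0.0
[247.  211.5] (77.0, 80.0) [247.24067052 211.5004989 ] [ 0.41396412 -0.12759034] [ 0.41412078 -0.12760368]
(208, 175) [ 0.3901582  -0.10255909]
(180, 70) [ 0.37869832 -0.03154203]
(204, 150) [ 0.389391   -0.08577859]
(array([ 0.4133473 , -0.13191565, -0.00109131]), array([-0.00318997, -0.00087276,  0.00186628,  0.00051137]))
[ 0.41781631 -0.13500575  0.05470061] [3.13875661e+00 9.56218782e-04 1.48665236e+00]
```

View pics/w2.png

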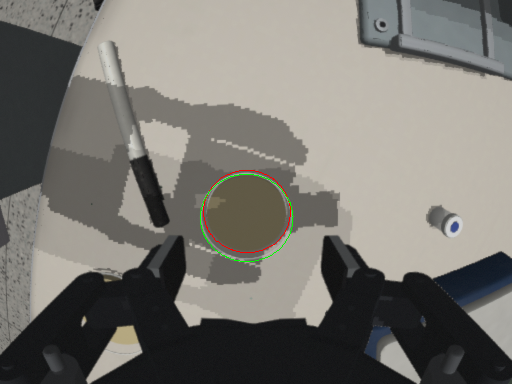

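```bash
python3 -m inch '[[0.22,[2,-2.5,0],[0,0,0]],[0.22,[2,-2,15],[0,0,0]],[0.22,[0,0,15],[0,0,0]],[0.22,[0,0,15],[0,0,0]],[0.22,[0,0,5],[0,0,0]],[0.22,[0,0,0],[0,0,0]],[0.22,[0,0,0],[0,0,0]]]'
python3 dishw.py c.npy
```

```text
clock: 5.35
eef_pos: [0.4128, -0.1302, 0.0038]
ee_rot: [3.141, 0.0, 1.487]
contact_force: [-0.0, -0.3, 0.2]
grip_width: 0.781
grip_force: 0.0
[254.6620636  255.75515747] (112.60967254638672, 112.52662658691406) [254.08920986 248.17902658] [ 0.41360345 -0.13011072] [ 0.41366227 -0.12586167]
(208, 175) [ 0.39425806 -0.08859049]
(180, 70) [ 0.38581284 -0.03629033]
(204, 150) [ 0.39369192 -0.07623323]
```

```bash
python3 -m inch '[[0.22,[0,0,4],[0,0,0]],[0.22,[0,0,0],[0,0,0]],[0.6,[0,0,0],[0,0,0]],[0.6,[0,0,0],[0,0,0]],[0.6,[0,0,0],[0,0,0]],[0.6,[0,0,0],[0,0,0]],[0.6,[0,0,0],[0,0,0]]]' 30
python3 -m inch '[[0.6,[0,0,-10],[0,0,0]],[0.6,[0,0,-20],[0,0,0]],[0.6,[0,0,-30],[0,0,0]],[0.6,[0,0,-30],[0,0,0]],[0.6,[0,0,-20],[0,0,0]],[0.6,[0,0,0],[0,0,0]]]'
python3 - <<'E'
from h import *
import cv2
cv2.imwrite("pics/w3.png",read_camera("wrist")[:,:,::-1]);s=state();print(s["eef_pos"],s["ee_rot"],s["grip_width"],s["grip_force"])
E
```

```text
clock: 6.15
eef_pos: [0.4124, -0.13, -0.0003]
ee_rot: [-3.141, -0.0, 1.487]
contact_force: [-1.7, -0.1, 5.4]
grip_width: 0.639
grip_force: 31.2
clock: 6.75
eef_pos: [0.4152, -0.1312, 0.1127]
ee_rot: [3.134, 0.003, 1.487]
contact_force: [0.9, -0.9, -0.4]
grip_width: 0.638
grip_force: 32.1
[ 0.41376278 -0.13063242  0.11091835] [3.13731426e+00 1.41942285e-03 1.48682504e+00] 0.6362155973719492 32.09841851145029
```

View pics/w3.png

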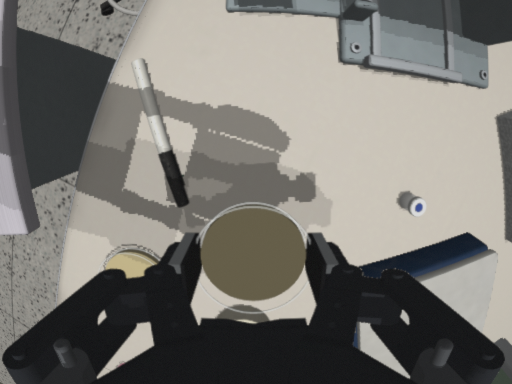

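Dish held level between the fingers at (252,250). Moving up beside the pad to measure the pad and knob with the wrist camera.

```bash
python3 -m inch '[[0.6,[10,0,-15],[0,0,0]],[0.6,[25,3,-15],[0,0,0]],[0.6,[32,4,-15],[0,0,0]],[0.6,[32,4,-15],[0,0,0]],[0.6,[32,4,-10],[0,0,0]],[0.6,[32,4,-10],[0,0,0]],[0.6,[32,4,-10],[0,0,0]],[0.6,[32,4,0],[0,0,0]],[0.6,[32,4,0],[0,0,0]],[0.6,[20,1,0],[0,0,0]],[0.6,[6,0,0],[0,0,0]],[0.6,[0,0,0],[0,0,0]]]'
python3 -m inch '[[0.6,[0,0,0],[0,0,0]],[0.6,[0,0,0],[0,0,0]]]'
python3 - <<'E'
from h import *
import cv2
p=camera_params("wrist");im=read_camera("wrist");np.save("v1.npy",dict(p=p))
for q in("pad","handle","tread"):
    print(q,[(np.round(d["uv"]).tolist(),round(d["score"],2)) for d in boxes_of("wrist",q)][:3])
x,y,a,s=.574,.0461,-.0845,.0101
Rz=R.from_euler("z",a).as_matrix()
P=lambda l:proj("wrist",np.array(l)@Rz.T+[x,y,0],p)
im=im[:,:,::-1].copy();t=np.linspace(0,6.28,60)
for l,col in((np.c_[.025*np.cos(t),.14-s+.025*np.sin(t),0*t+.044],(0,0,255)),(np.c_[.01*np.cos(t),.23-s+.01*np.sin(t),0*t+.078],(0,255,0)),(np.array([[-.158,-.028,.066],[-.158,.028,.066],[-.112,.028,.052],[-.112,-.028,.052]]),(255,0,0))):
    cv2.polylines(im,[np.int32(np.round(P(l)*4))],True,col,1,0,2);print(P(l).mean(0))
cv2.imwrite("pics/w4.png",cv2.resize(im[:300],(800,469)));print(state()["eef_pos"],state()["ee_rot"])
E
```

```text
clock: 8.0
eef_pos: [0.4672, 0.1514, 0.1978]
ee_rot: [-3.139, 0.001, 1.488]
contact_force: [-1.1, 0.0, -0.7]
grip_width: 0.639
grip_force: 32.1
clock: 8.2
eef_pos: [0.4678, 0.1502, 0.1988]
ee_rot: [-3.141, 0.001, 1.486]
contact_force: [0.3, 0.1, -0.7]
grip_width: 0.639
grip_force: 32.1
pad [([360.0, 133.0], 0.62)]
handle [([360.0, 128.0], 0.6)]
tread []
[362.49191115 150.96068664]
[377.60507526  60.64083473]
[234.00928036 270.58359336]
[0.46820415 0.15058364 0.19935984] [3.14143460e+00 6.91106896e-05 1.48572336e+00]
```

View pics/w4.png

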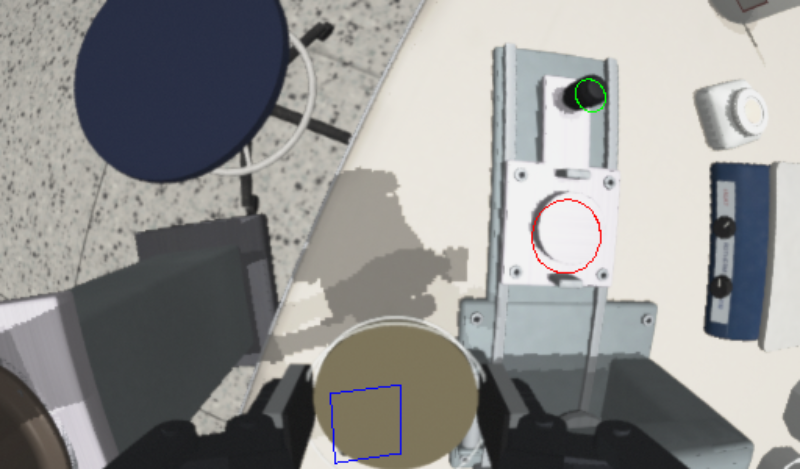

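Run:
```python
from h import *
np.set_printoptions(precision=4,suppress=True)
p=np.load("v1.npy",allow_pickle=True).item()["p"];k=1.5625
f=lambda u,v,z:ray_z("wrist",np.array([u/k,v/k]),z,p)
sc=np.array([f(*u,.0265) for u in((520,174),(609,182),(516,271),(602,274))]);print("screws",sc,sc.mean(0))
st=np.array([f(*u,.048) for u in((571,173),(567,281))]);print("stops",st,st.mean(0))
print("pad",f(569,228,.044),"knob",f(594,91,.078))
```

```text
screws [[0.5588 0.2179]
 [0.6267 0.2109]
 [0.5529 0.1502]
 [0.6202 0.1434]] [0.5897 0.1806]
stops [[0.5883 0.2177]
 [0.5836 0.1454]] [0.5859 0.1816]
pad [0.5869 0.1808] knob [0.5955 0.2676]
```

```bash
python3 -m inch '[[0.6,[2,6,2],[0,0,0.01]],[0.6,[4,14,6],[0,0,0]],[0.6,[7,20,10],[0,0,0]],[0.6,[7,20,12],[0,0,0]],[0.6,[7,20,14],[0,0,0]],[0.6,[7,18,14],[0,0,0]],[0.6,[5,12,8],[0,0,0]],[0.6,[2,6,3],[0,0,0]],[0.6,[0,0,0],[0,0,0]],[0.6,[0,0,0],[0,0,0]],[0.6,[0,0,0],[0,0,0]]]'
python3 - <<'E'
from h import *
import cv2
p=camera_params("wrist");im=read_camera("wrist");np.save("v2.npy",dict(p=p))
print([ (np.round(d["uv"]).tolist(),round(d["score"],2)) for d in boxes_of("wrist","handle")])
print(state()["eef_pos"],state()["ee_rot"])
x,y,a=.587,.181,-.095
Rz=R.from_euler("z",a).as_matrix();t=np.linspace(0,6.28,60)
P=lambda l:proj("wrist",np.array(l)@Rz.T+[x,y,0],p)
im=im[:,:,::-1].copy()
for l,col in((np.c_[.025*np.cos(t),.025*np.sin(t),0*t+.044],(0,0,255)),(np.c_[.01*np.cos(t),.09+.01*np.sin(t),0*t+.078],(0,255,0)),(np.array([[-.009,.034,.05],[.009,.034,.05],[.009,.04,.05],[-.009,.04,.05]]),(255,0,0))):
    cv2.polylines(im,[np.int32(np.round(P(l)*4))],True,col,1,0,2);print(P(l).mean(0))
cv2.imwrite("pics/w5.png",cv2.resize(im[0:300,100:400],(600,600),interpolation=cv2.INTER_CUBIC))
E
```

```text
clock: 9.5
eef_pos: [0.5873, 0.1812, 0.1309]
ee_rot: [3.141, -0.0, 1.477]
contact_force: [0.4, 0.7, -0.6]
grip_width: 0.633
grip_force: 32.1
[([254.0, 160.0], 0.73), ([143.0, 339.0], 0.67)]
[0.58734028 0.18122248 0.13098018] [ 3.14085642e+00 -2.51517720e-04  1.47676256e+00]
[253.20760873 201.87880088]
[253.20517395  83.29428598]
[252.79100864 157.62183501]
```

View pics/w5.png

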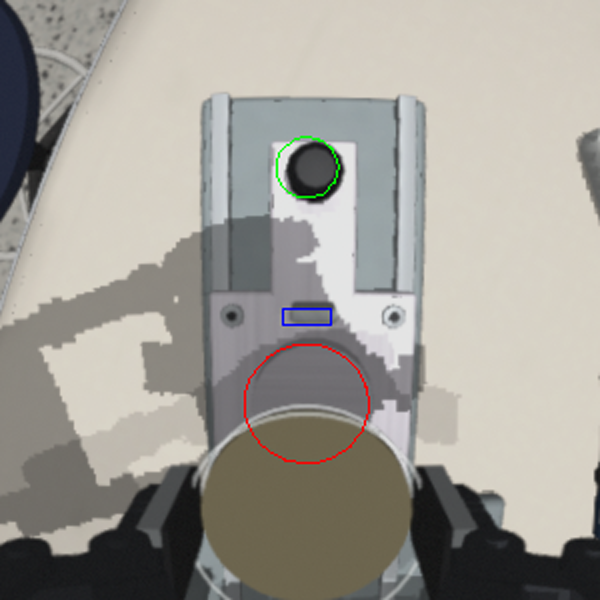

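Run:
```python
from h import *
np.set_printoptions(precision=4,suppress=True)
p=np.load("v2.npy",allow_pickle=True).item()["p"]
f=lambda u,v,z:ray_z("wrist",np.array([100+u/2,v/2]),z,p)
x,y,a=.587,.181,-.095
L=lambda w:R.from_euler("z",-a).as_matrix()[:2,:2]@(w-[x,y])*1000
for n,u,z in(("knob (0,90)",(317,168),.078),("stop (0,37)",(313,312),.05),("scr (-34,34)",(232,316),.0265),("scr (34,34)",(395,317),.0265),("padtop (0,25)",(313,340),.044)):
    print(n,L(f(*u,z)))
print("dish",L(f(307,510,.131)))
s1=np.array([[0.5588,0.2179],[0.6267,0.2109],[0.5529,0.1502],[0.6202,0.1434]]);print([L(s) for s in s1])
```

```text
knob (0,90) [ 3.5738 89.4857]
stop (0,37) [ 2.7962 38.2361]
scr (-34,34) [-30.8665  33.47  ]
scr (34,34) [37.6341 33.2467]
padtop (0,25) [ 2.921  26.3675]
dish [ 0.437  -3.2718]
[array([-31.5731,  34.0586]), array([36.6848, 33.531 ]), array([-31.0246, -33.8957]), array([ 36.6169, -34.2812])]
```

```bash
python3 -m inch '[[0.6,[2,2.7,5],[0,0,0]],[0.6,[0,0,12],[0,0,0]],[0.6,[0,0,15],[0,0,0]],[0.6,[0,0,15],[0,0,0]],[0.6,[0,0,15],[0,0,0]],[0.6,[0,0,12],[0,0,0]],[0.6,[0,0,8],[0,0,0]],[0.6,[0,0,4],[0,0,0]],[0.6,[0,0,0],[0,0,0]],[0.6,[0,0,0],[0,0,0]]]'
```

```text
clock: 10.6
eef_pos: [0.591, 0.1831, 0.0446]
ee_rot: [3.14, -0.0, 1.477]
contact_force: [0.1, 0.2, -0.4]
grip_width: 0.636
grip_force: 32.1
```

```bash
python3 -m inch '[[0.6,[0,0,0.7],[0,0,0]],[0.33,[0,0,0],[0,0,0]],[0.3,[0,0,0],[0,0,0]],[0.25,[0,0,0],[0,0,0]],[0.2,[0,0,0],[0,0,0]],[0.2,[0,0,0],[0,0,0]],[0.2,[0,0,0],[0,0,0]]]'
python3 -m inch '[[0.2,[0,0,-5],[0,0,0]],[0.2,[0,0,-15],[0,0,0]],[0.2,[0,0,-25],[0,0,0]],[0.2,[0,0,-25],[0,0,0]],[0.2,[0,0,-15],[0,0,0]],[0.2,[0,0,-5],[0,0,0]],[0.2,[0,0,0],[0,0,0]],[0.2,[0,0,0],[0,0,0]]]'
python3 - <<'E'
from h import *
import cv2
p=camera_params("wrist");im=read_camera("wrist");np.save("v3.npy",dict(p=p))
print(state()["eef_pos"],state()["ee_rot"])
print([ (np.round(d["uv"]).tolist(),round(d["score"],2)) for d in boxes_of("wrist","dish")])
cv2.imwrite("pics/w6.png",cv2.resize(im[0:300,100:400,::-1],(600,600),interpolation=cv2.INTER_CUBIC))
hsv=cv2.cvtColor(im,cv2.COLOR_RGB2HSV);m=cv2.inRange(hsv,(18,70,40),(35,255,255))
n,l,st,c=cv2.connectedComponentsWithStats(m)
for i in range(1,n):
    if st[i,4]>200: print(st[i],c[i])
E
```

```text
clock: 11.3
eef_pos: [0.5904, 0.183, 0.0436]
ee_rot: [-3.142, 0.0, 1.477]
contact_force: [0.3, -0.4, 0.2]
grip_width: 0.8
grip_force: 0.0
clock: 12.1
eef_pos: [0.5895, 0.1828, 0.1327]
ee_rot: [-3.14, 0.001, 1.477]
contact_force: [-0.1, 0.8, -0.4]
grip_width: 0.801
grip_force: 0.0
[0.58925822 0.18273033 0.13219855] [-3.13911721e+00  8.38662174e-04  1.47680611e+00]
[([253.0, 204.0], 0.74)]
[225 212  61  24 511] [256.48923679 225.39726027]
```

View pics/w6.png

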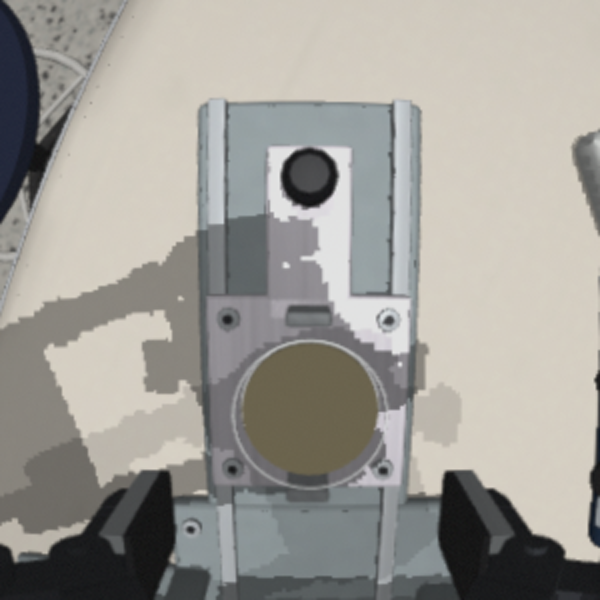

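Run:
```python
from h import *
np.set_printoptions(precision=4,suppress=True)
p=np.load("v3.npy",allow_pickle=True).item()["p"]
f=lambda u,v,z:ray_z("wrist",np.array([100+u/2,v/2]),z,p)
sc=[f(*u,.0265) for u in((228,319),(388,319),(232,469),(383,469))]
print("screw mean",np.mean(sc,0)); print("dish",f(310,414,.052),"yellow",f(311,408,.047))
print("knob",f(311,175,.078),"stop",f(309,314,.05))
```

```text
screw mean [0.5898 0.1803]
dish [0.5907 0.1804] yellow [0.5912 0.1813]
knob [0.5991 0.2694] stop [0.5939 0.2195]
```

```bash
python3 -m inch '[[0.2,[10,0,0],[0,0,0]],[0.2,[25,1,0],[0,0,0]],[0.2,[30,1,0],[0,0,0]],[0.2,[17,0,0],[0,0,0]],[0.2,[5,0,5],[0,0,0]],[0.2,[0,0,15],[0,0,0]],[0.2,[0,0,20],[0,0,0]],[0.2,[0,0,20],[0,0,0]],[0.2,[0,0,15],[0,0,0]],[0.2,[0,0,6],[0,0,0]],[0.2,[0,0,0],[0,0,0]]]'
python3 -m inch '[[0.5,[0,0,0],[0,0,0]],[0.9,[0,0,0],[0,0,0]],[0.9,[0,0,0],[0,0,0]],[0.9,[0,0,0],[0,0,0]],[0.9,[0,0,0],[0,0,0]],[0.9,[0,0,0],[0,0,0]],[0.9,[0,0,0],[0,0,0]]]' 25
```

```text
clock: 13.3
eef_pos: [0.5994, 0.2683, 0.0507]
ee_rot: [-3.139, 0.002, 1.476]
contact_force: [0.4, -0.3, 0.6]
grip_width: 0.802
grip_force: 0.0
clock: 14.0
eef_pos: [0.5986, 0.27, 0.0538]
ee_rot: [-3.138, 0.0, 1.477]
contact_force: [-5.2, 1.2, 5.6]
grip_width: 0.22
grip_force: 24.5
```

```bash
python3 -m inch '[[0.9,[-2,0,0],[0,0,0]],[0.9,[-5,0,0],[0,0,0]],[0.9,[-8,0,0],[0,0,0]],[0.9,[-11,0,0],[0,0,0]],[0.9,[-13,0,0],[0,0,0]],[0.9,[-14,0,0],[0,0,0]],[0.9,[-14,0,0],[0,0,0]],[0.9,[-13,0,0],[0,0,0]],[0.9,[-10,0,0],[0,0,0]],[0.9,[-7,0,0],[0,0,0]],[0.9,[-4,0,0],[0,0,0]],[0.9,[-2,0,0],[0,0,0]]]'
python3 -m inch '[[0.9,[-2,0,0],[0,0,0]],[0.9,[-2,0,0],[0,0,0]],[0.9,[-2,0,0],[0,0,0]],[0.9,[-2,0,0],[0,0,0]],[0.9,[-2,0,0],[0,0,0]],[0.9,[0,0,0],[0,0,0]]]'
```

```text
clock: 15.2
eef_pos: [0.5885, 0.1676, 0.0538]
ee_rot: [-3.136, -0.001, 1.476]
contact_force: [-6.3, 1.9, 7.3]
grip_width: 0.225
grip_force: 24.7
clock: 15.8
eef_pos: [0.5875, 0.1578, 0.0538]
ee_rot: [-3.136, -0.0, 1.476]
contact_force: [-6.0, 1.6, 8.3]
grip_width: 0.222
grip_force: 24.7
```

```bash
for i in 1 2 3 4 5; do python3 -m inch '[[0.9,[-2,0,0],[0,0,0]],[0.9,[-2,0,0],[0,0,0]],[0.9,[0,0,0],[0,0,0]]]' | grep -E "eef_pos|contact"; done
```

```text
eef_pos: [0.5871, 0.1538, 0.0538]
contact_force: [-6.7, 1.6, 7.5]
eef_pos: [0.5867, 0.1498, 0.0538]
contact_force: [-7.2, 1.9, 7.7]
eef_pos: [0.5863, 0.1459, 0.0538]
contact_force: [-7.5, 0.7, 8.3]
eef_pos: [0.5859, 0.1419, 0.0538]
contact_force: [-6.9, 1.6, 8.1]
eef_pos: [0.5855, 0.1379, 0.0538]
contact_force: [-7.4, 2.2, 7.5]
```

```bash
for i in 1 2 3; do python3 -m inch '[[0.9,[-1.5,0,0],[0,0,0]],[0.9,[-1,0,0],[0,0,0]],[0.9,[0,0,0],[0,0,0]]]' | grep -E "eef_pos|contact"; done
```

```text
eef_pos: [0.5854, 0.1361, 0.0538]
contact_force: [-6.9, 3.4, 7.9]
eef_pos: [0.5854, 0.136, 0.0538]
contact_force: [-6.4, 10.3, 6.6]
eef_pos: [0.5854, 0.1359, 0.0539]
contact_force: [-6.1, 16.7, 5.0]
```

```bash
python3 -m inch '[[0.9,[3.5,0,0],[0,0,0]],[0.9,[0,0,0],[0,0,0]],[0.6,[0,0,0],[0,0,0]],[0.5,[0,0,0],[0,0,0]],[0.5,[0,0,0],[0,0,0]],[0.5,[0,0,0],[0,0,0]],[0.5,[0,0,-10],[0,0,0]],[0.5,[0,0,-20],[0,0,0]],[0.5,[0,0,-20],[0,0,0]],[0.5,[0,0,-10],[0,0,0]],[0.5,[0,0,0],[0,0,0]]]'
python3 -m inch '[[1,[0,-10,0],[0,0,0]],[1,[0,-20,0],[0,0,0]],[1,[0,-25,0],[0,0,0]],[1,[0,-25,0],[0,0,0]],[1,[0,-25,0],[0,0,0]],[1,[0,-20,0],[0,0,0]],[1,[-10,-10,0],[0,0,0]],[1,[-20,0,0],[0,0,0]],[1,[-25,0,0],[0,0,0]],[1,[-15,0,0],[0,0,0]],[1,[-10,0,0],[0,0,0]],[1,[0,0,0],[0,0,0]]]'
python3 - <<'E'
from h import *
import cv2
s=state();print(s["eef_pos"],s["ee_rot"])
read_camera("wrist")
for q in("pad","handle","tread"):
    print([ (np.round(d["uv"]).tolist(),round(d["score"],2)) for d in boxes_of("wrist",q)])
print(proj("wrist",np.array([[.4425,.0592,.059],[.5854,.136,.078]])))
im=read_camera("wrist");cv2.imwrite("pics/w7.png",im[:,:,::-1])
E
```

```text
clock: 19.3
eef_pos: [0.5896, 0.1332, 0.115]
ee_rot: [3.137, -0.001, 1.477]
contact_force: [-0.5, 0.1, -0.2]
grip_width: 0.496
grip_force: 0.0
clock: 20.5
eef_pos: [0.4452, 0.0648, 0.1121]
ee_rot: [-3.141, 0.0, 1.475]
contact_force: [-0.1, -0.6, 0.4]
grip_width: 0.002
grip_force: 0.0
[0.44521291 0.06482471 0.11213663] [-3.14065258e+00  3.30688178e-04  1.47477013e+00]
[([400.0, 167.0], 0.89)]
[([396.0, 167.0], 0.86)]
[([280.0, 213.0], 0.87)]
[[249.30017476 225.83077767]
 [447.40391318 107.33412605]]
```

```bash
python3 -m inch '[[1,[-6,-2,10],[0,0,0]],[1,[0,0,15],[0,0,0]],[1,[0,0,12],[0,0,0]],[1,[0,0,8],[0,0,0]],[1,[0,0,6],[0,0,0]],[1,[0,0,4],[0,0,0]],[1,[0,0,4],[0,0,0]],[1,[0,0,4],[0,0,0]],[1,[0,0,0],[0,0,0]]]'
python3 -m inch '[[1,[0,0,3],[0,0,0]],[1,[0,0,3],[0,0,0]],[1,[0,0,3],[0,0,0]],[1,[0,0,0],[0,0,0]]]'
```

```text
clock: 21.65
eef_pos: [0.4428, 0.0603, 0.0494]
ee_rot: [-3.141, -0.0, 1.477]
contact_force: [-2.0, -0.2, 4.0]
grip_width: 0.0
grip_force: 2.3
clock: 22.05
eef_pos: [0.4429, 0.0604, 0.041]
ee_rot: [-3.14, -0.0, 1.477]
contact_force: [-4.2, 0.3, 9.6]
grip_width: 0.0
grip_force: 4.7
```

```bash
for i in 1 2 3 4 5; do python3 -m inch '[[1,[0,0,1],[0,0,0]],[1,[0,0,1],[0,0,0]],[1,[0,0,0],[0,0,0]]]' | grep -E "eef_pos|contact"; done
```

```text
eef_pos: [0.4429, 0.0604, 0.0393]
contact_force: [-4.8, 1.8, 9.6]
eef_pos: [0.4429, 0.0604, 0.0374]
contact_force: [-5.0, 1.0, 10.6]
eef_pos: [0.443, 0.0604, 0.0357]
contact_force: [-5.4, -0.5, 12.5]
eef_pos: [0.4432, 0.0604, 0.0352]
contact_force: [-10.3, 0.3, 26.3]
eef_pos: [0.4434, 0.0604, 0.0347]
contact_force: [-14.1, -0.4, 40.0]
```

```bash
python3 -m inch '[[1,[0,0,-1],[0,0,0]],[1,[0,0,0],[0,0,0]],[1,[0,0,0],[0,0,0]],[1,[0,0,0],[0,0,0]],[1,[0,0,0],[0,0,0]],[1,[0,0,0],[0,0,0]],[1,[0,0,0],[0,0,0]],[1,[0,0,0],[0,0,0]],[1,[0,0,0],[0,0,0]],[1,[0,0,0],[0,0,0]]]'
python3 -m inch '[[1,[0,0,-4],[0,0,0]],[1,[0,0,-4],[0,0,0]],[1,[0,0,-5],[0,0,0]],[1,[0,0,-5],[0,0,0]],[1,[0,0,-6],[0,0,0]],[1,[0,0,-8],[0,0,0]],[1,[0,0,-12],[0,0,0]],[1,[0,0,-20],[0,0,0]],[1,[0,0,-20],[0,0,0]],[1,[0,0,-10],[0,0,0]],[1,[0,0,0],[0,0,0]]]'
python3 - <<'E'
from h import *
import cv2
for c in("wrist","top"):
    read_camera(c)
    for q in("dish","pad","tread","roll","small_vial"): print(c,q,[(np.round(d["uv"]).tolist(),round(d["score"],2)) for d in boxes_of(c,q)][:4])
print(proj("wrist",np.array([[.577,.0464,.05],[.4425,.0592,.059]])),proj("scene",np.array([[.577,.0464,.05]])))
E
```

```text
clock: 24.55
eef_pos: [0.4433, 0.0603, 0.035]
ee_rot: [-3.14, 0.0, 1.477]
contact_force: [-11.5, -0.4, 33.6]
grip_width: 0.001
grip_force: 17.2
clock: 25.65
eef_pos: [0.4448, 0.0603, 0.1274]
ee_rot: [3.137, -0.001, 1.477]
contact_force: [0.1, 0.1, -0.5]
grip_width: -0.001
grip_force: 0.0
wrist dish [([396.0, 199.0], 0.81)]
wrist pad [([390.0, 156.0], 0.6), ([273.0, 198.0], 0.53)]
wrist tread [([273.0, 206.0], 0.71)]
wrist roll [([384.0, 182.0], 0.74)]
wrist small_vial []
top dish [([289.0, 241.0], 0.92), ([380.0, 192.0], 0.61), ([334.0, 257.0], 0.5)]
top pad [([220.0, 160.0], 0.73)]
top tread [([210.0, 191.0], 0.43)]
top roll [([301.0, 208.0], 0.47)]
top small_vial []
[[411.60056156 206.87836269]
 [252.50130962 211.45085672]] [[181.71772833 209.84533906]]
```

Run:
```python
from h import *
p=camera_params("wrist");im=read_camera("wrist")
o=outline_of("wrist","dish")
t=np.linspace(0,6.28,90);P=proj("wrist",np.c_[.577+.0305*np.cos(t),.0464+.0305*np.sin(t),0*t+.05],p)
print("pred",P.min(0),P.max(0))
for d in o: m=np.argwhere(d["region"])[:,::-1];print(d["score"],m.min(0),m.max(0))
P=proj("wrist",np.c_[.5854+.01*np.cos(t),.136+.01*np.sin(t),0*t+.078],p);print("knob pred",P.min(0),P.max(0))
g=im.max(2)[int(P[:,1].min())-15:int(P[:,1].max())+15,int(P[:,0].min())-15:int(P[:,0].max())+15]
y,x=np.where(g<70);print("dark",x.min()+int(P[:,0].min())-15,x.max()+int(P[:,0].min())-15,y.min()+int(P[:,1].min())-15,y.max()+int(P[:,1].min())-15)
```

```text
pred [380.11691792 171.59478506] [439.88711795 239.94616356]
0.7 [379 172] [435 242]
0.56 [220 168] [353 243]
knob pred [429.15310603  85.15061942] [450.29123634 112.41568055]
dark 414 445 85 111
```

Dish and knob match the home prediction to 1–2 px. Handing in.

```bash
python3 -c "
from rig import *
print(job_done())"
```

```text
the job is handed in; nothing more can be done
None
```

The job is handed in (the hand-in returned no verdict): the dish is on the pad with the carriage home under the ram, and the pedal was held on its stop for a second, then let back up.

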